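Open the weighted gate and push the cast blank out of its mould tube

TASK

Lift the yellow weighted gate arm past its balance point, so that it rests fully open by itself. Then draw the push rod out of its rack, lay it on the narrow rail with its green tip just inside the mouth of the mould tube, and let go of it. Take the rod again near its red tail end and push it through until the amber blank drops out of the far end and lies flat in the blue tray; leave the rod lying in the tube and do not disturb the other things on the table.

Things in the scene. Friction and masses are not known exactly. Their poses are not given: they have to be found in the camera images.
- jig: Fixed demoulding jig on a plywood base 90 x 415 mm, 10 mm thick. Origin on the table straight under the mouth of the mould tube; +y runs along the tube from mouth to exit, z is up, +x is the gate's hinge side. Along y: rail (-125 to 0 mm), tube (0 to 130 mm), gate (134 to 142 mm), blue tray (131 to 282 mm).
- mouth (a point): Centre of the square mouth of the aluminium tube, 50 mm above the table, axes as jig. Tube 130 mm long, bore 30 x 30 mm, bore floor at z = 35 mm, walls and clear roof 4 mm, top at z = 69 mm. Flared cheeks reach 20 mm out in front of the mouth: inner faces about 45 mm apart at their open end, at most 27 mm to either side of the middle on the outside.
- rail (a point): Middle of the top of the rail in front of the mouth: 12 mm wide, 125 mm long, top at z = 36 mm, no walls. The rod lies on it and slides into the tube; fingers straddle it.
- clamp (a point): Spring clamp on top of the tube, 66 mm from the mouth, its bridge up to 79 mm above the table (bridge 46 mm wide). Its sprung pad (about 5 N) holds the blank in the bore; some 5 to 15 N push it free. The pad does not reach the rod.
- exit (a point): Centre of the tube's exit, 50 mm above the table; axes as jig.
- tray (a point): Middle of the blue tray's cork floor, 20 mm above the table. The tray is 82 mm wide inside and starts right below the exit; side walls up to z = 34 mm, end wall up to 40 mm.
- gate (a joint): Angle of the yellow gate arm, rad: 0 closed (arm level across the exit, a plate on it shutting the bore), 1.5 fully open against its stop. Total about 0.6 to 1.0 kg; from closed it takes about 2 N upward at the handle. Below about 0.8 rad it falls shut, above about 0.85 rad it falls open and stays.
- gate_hinge (a point): Point on the gate's hinge axis, 55 mm above the table, 60 mm to the +x side of the tube's middle. The axis is parallel to y of jig; the handle swings up and over towards +x of jig. The counterweight (44 mm disc) stands 75 mm above the hinge when closed and sinks on the +x side as the gate opens.
- gate_handle (a point): Middle of the gate's black round handle bar, 16 mm diameter, 60 mm long along y of jig, with a 24 mm flange at its outer end; 150 mm from the hinge axis, at hinge height when closed, free all round. The bar may turn between the fingers.
- rack: Fixed dark wooden rack of the push rod, 64 x 215 mm. Origin on the table under the middle of the stored rod; +y is the way the rod is drawn out (to its green tip). A tunnel (bore 30 mm wide, outside 50 mm wide, top at 58 mm) covers the rod's tail half, y = -105 to -5 mm; draw the rod at least 95 mm before lifting. Ahead, to y = 101 mm, it lies open on a rail 12 mm wide, top at 26 mm.
- rod_mid (a point): Centre (half-way up) of the square wooden push rod, 22 x 22 x 200 mm, 75 g; +y of its frame points to the green tip. In the rack its centre is at 37 mm, on the jig's rail at 47 mm above the table.
- rod_tip (a point): Centre of the rod's green tip end face, 100 mm from rod_mid.
- rod_tail (a point): Centre of the rod's red tail end face, 100 mm from rod_mid; the red covers 40 mm.
- blank_mid (a point): Centre of the cast amber blank, 27 x 27 x 60 mm, long axis along y of its frame; it starts inside the tube, its middle 65 to 73 mm from the mouth. Flat in the tray its centre is at 33.5 mm.
- tape: Bystander: roll of paper tape, 90 mm across, 24 mm high, origin under its centre.
- pot: Bystander: dark cup, 72 mm across, 85 mm high, origin under its centre.
- spatula: Bystander: spatula 180 mm long, lying flat.
- carton: Bystander: cardboard box 70 x 100 x 45 mm, origin under its centre.
- jar: Bystander: jar 72 mm across, 85 mm high, standing on a blue dish.
- bottle: Bystander: bottle 56 mm across, 170 mm high.
Things that resemble listed ones, but are neither listed nor needed, are in the scene too. There is more than one size of the part that bears rod_mid; the job needs the largest.

How it is judged:
On the way, in this order (a step that is already met when the one before it is completed fails the run):
1. the gate rests open by itself, the fingers touching nothing (value of joint gate above 1.35 rad and contact force between the fingers and anything else below 0.2 N), for 0.3 s.
2. the rod lies on the rail with its tip inside the mouth (by up to 60 mm), let go (x of rod_mid in the frame of jig between -0.015 and 0.015 m and z of rod_mid in the frame of jig between 0.04 and 0.054 m and contact force between the fingers and anything else below 0.2 N and y of rod_tip in the frame of jig between 0 and 0.06 m and angle between the y axis of rod_mid and the y axis of jig, either way round below 0.15 rad), for 0.2 s.
3. the rod, pushed deep into the tube, has driven the blank out of the exit (y of rod_tip in the frame of jig above 0.09 m and y of blank_mid in the frame of jig above 0.14 m), for 0.1 s.
At the end, for the whole second after the job is handed in: The gate rests open (above 1.35 rad); the blank lies flat in the tray (its centre over the tray floor, less than 40 mm above the table); the rod still lies in the tube, its tip at least 50 mm past the mouth, its centre within 15 mm of the tube's centre plane and 40 to 54 mm above the table (value of joint gate above 1.35 rad and y of blank_mid in the frame of jig between 0.14 and 0.285 m and x of blank_mid in the frame of jig between -0.043 and 0.043 m and z of blank_mid in the frame of jig below 0.04 m and distance of blank_mid from where it was at the start of the episode above 0.05 m and x of rod_mid in the frame of jig between -0.015 and 0.015 m and z of rod_mid in the frame of jig between 0.04 and 0.054 m and y of rod_tip in the frame of jig above 0.05 m); the robot touches nothing.
It fails at once if a bystander is shifted by more than 30 mm (distance of any of tape, pot, spatula, carton, jar, bottle from where it was at the start of the episode above 0.03 m).
It also fails if it takes over 72 s, if anything falls off the work surface, if the arm or the gripper's body presses on something with over 40 N, if the wrist force passes 120 N, or if a joint passes its speed limit or range.

ROBOT

A 6-joint arm with a two-finger parallel gripper is mounted at the origin on the work surface. World frame = base frame: x ahead of the robot, y to its left, z up, the work surface at z = 0. Lengths are in m, angles in rad, forces in N, time in s.
With the tool pointing down it reaches from about 0.25 to 0.725 m from the base axis. Payload 4 kg.
Tool frame: the origin (TCP) lies at the very end of the fingers, on their centre line; the grasp point (between the pads) lies 19 mm behind it; x points along the fingers, z is the direction in which the jaws open and shut, and the axes are right-handed (so a half turn about x gives the same grasp; the last joint's range is limited). The gripper opens to 85 mm and grips with 20 to 120 N. Pads are 22 mm wide; open, the fingers measure 114 mm over their backs; the gripper's body (76 mm by 85 mm) begins 54 mm behind the grasp point. The pads swing forward as they close: fully open they stand 13 mm farther back than shut.
Start: joints at [-1.26, 0.241, 0.005, 1.335, 0, 1.571], TCP at [0.153, -0.476, 0.231] pointing down, gripper open.
Joint ranges: [-2.72, 2.72], [-1.05, 1.87], [-1.09, 1.28], [-1.99, 2.15], [-1.42, 1.44], [-3.14, 3.14]. Speed limits (rad/s): [2.79, 2.79, 3.14, 3.14, 3.14, 3.14].

INTERFACE

Orientations are given as a unit quaternion [x, y, z, w].
In Python, from workcell import bot gives the robot as it stands.
- The arm moves only by the tool apply_moves, never from a script. Its argument "targets" is one flat list of numbers, 7 for each row, row after row: the shift along the tool's x, y, z in units of 25 cm (1.0 is 25 cm), then the turn, a rotation vector about the tool's x, y, z in units of 0.5 rad (1.0 is 0.5 rad), then the opening, from 0 (shut) to 1 (fully open). In form: [tx, ty, tz, wx, wy, wz, claw, tx, ty, tz, wx, wy, wz, claw, ...]. A call has 1 to 12 rows; each row is the pose to reach, as a shift and turn from the pose commanded when the call began, along the tool's axes at that moment; what a row does not reach only later rows make up. A row lasts 1/12 s, in which the tool goes at most 41.7 mm and 7.16 degrees, less where a joint would pass 70% of its speed; a pose out of reach is approached as far as the arm can. A call with a number of a shift or a turn outside -1 to 1 is refused whole. A call with a gripper value outside its range is refused whole. The fingers move at their own pace and stop on an object; the grip force is fixed at half the most. Time passes only in rows, so rows that repeat a pose let the fingers close. It gives the time, the measured TCP pose, the force and the opening at its end, in the units of the state.
- bot.get_obs(): the state, without advancing time (a new reading comes with each control period).
- bot.camera(name): name is "scene" or "top" or "wrist"; returns (picture, depth): 384x512x3 uint8, red, green, blue; 384x512 float32, m along the optical axis (not along the pixel's ray), 0 where there is no reading.
- bot.camera_params(name): a dict with "fx", "fy", "cx", "cy" (pixels), "T" (4x4, takes a point from camera to world coordinates); the wrist camera has in their place "tool_from_camera" (4x4, takes a point from camera to tool coordinates, whose origin is the TCP and whose axes are the tool frame's). Camera axes: x right, y up, looking along -z (the intrinsics and any distortion apply to the point x, -y, -z); pixel columns grow to the right and rows downward; lengths in m; the calibration is good to about 2 mm. A picture is of the moment at which its call begins: read the wrist's pose just before it. camera_params takes no time and is no camera call.
- bot.job_done(): hands the job in, once; it reports no verdict.
The state is a dict: "clock": time; "joint_pos": joint angles; "joint_vel": joint speeds; "tau": joint torques, N m; "eef_pos": TCP position; "tool_rot": TCP orientation; "ft_force": force on the tool from outside, world axes, zero at the start; "ft_torque": the same for the moment, N m; "grip_width": finger opening in m.
Only numpy, scipy, OpenCV 4.12 (cv2) and the standard library are available. Lean on these libraries where they do the work, as an engineer would, in place of code of your own. Each camera call takes 0.05 s, during which the arm holds its last target.

## Working session

There is one attempt and no reset: what is moved stays moved. The work goes in short steps, Python scripts to look and compute and a tool call to move; the robot and the scene stay as the last step left them, time stands still between calls to the robot, and variables do not carry over. Pictures are saved under pics/ and viewed, and the job is handed in when it is done.

Besides the shell and the picture viewer there is one more tool, called after "Emit:" as name(argument=value, ...) on one line, values as JSON. apply_moves: Moves the arm, as the interface text tells. Its arguments: {"type":"object","properties":{"targets":{"type":"array"}},"required":["targets"]}

```bash
ls; mkdir -p pics
python3 - <<'E'
from workcell import bot
import cv2,numpy as np
print(bot.get_obs())
for n in ["scene","top"]:
    im,d=bot.camera(n); cv2.imwrite(f"pics/{n}0.png",im[:,:,::-1]); np.savez(f"pics/{n}0.npz",im=im,d=d)
    print(n,bot.camera_params(n))
print(bot.camera_params("wrist"))
E
```

```text
pics
{'clock': 0.0, 'joint_pos': array([-1.25999470e+00,  2.41445385e-01,  3.75958432e-03,  1.33522476e+00,
       -8.10937093e-06,  1.57076640e+00]), 'joint_vel': array([ 6.39093378e-04, -7.22710817e-04,  5.64081750e-04, -2.30747576e-03,
       -3.23852694e-05, -1.59809965e-04]), 'tau': array([-2.01144263e-03, -3.72315824e+01,  2.52408206e+01,  1.69319753e-02,
       -5.22208794e-06, -1.53220924e-05]), 'eef_pos': array([ 0.15271734, -0.47544958,  0.23041028]), 'tool_rot': array([ 0.41701603,  0.57197443, -0.41613988,  0.57076307]), 'ft_force': array([0.20925445, 0.40873234, 0.23542072]), 'ft_torque': array([-0.01976181, -0.01264369,  0.02347228]), 'grip_width': 0.08531936317143417}
scene {'fx': 356.8126273491271, 'fy': 356.8126273491271, 'cx': 253.18117525536903, 'cy': 189.0340630995386, 'T': array([[-0.75699116, -0.54273512,  0.36387221,  0.96058034],
       [ 0.65331424, -0.63890884,  0.40617238,  0.48556687],
       [ 0.01203715,  0.54519179,  0.83822492,  1.10105896],
       [ 0.        ,  0.        ,  0.        ,  1.        ]])}
top {'fx': 392.4615254658007, 'fy': 392.4615254658007, 'cx': 257.5841581768148, 'cy': 193.03745444557293, 'T': array([[-0.02629056,  0.99089625, -0.13203574,  0.36345483],
       [-0.99952899, -0.02814856, -0.01222496, -0.01579122],
       [-0.01583028,  0.13165215,  0.99116957,  1.22728044],
       [ 0.        ,  0.        ,  0.        ,  1.        ]])}
{'fx': 321.54173687548985, 'fy': 321.54173687548985, 'cx': 254.44530089670755, 'cy': 189.06933205132972, 'tool_from_camera': array([[-7.38981355e-05,  2.82608301e-01, -9.59235395e-01,
        -1.42005276e-01],
       [-4.20751930e-04,  9.59235304e-01,  2.82608307e-01,
         7.19576690e-02],
       [ 9.99999909e-01,  4.24484371e-04,  4.80222879e-05,
         4.76091904e-04],
       [ 0.00000000e+00,  0.00000000e+00,  0.00000000e+00,
         1.00000000e+00]])}
```

View pics/scene0.png

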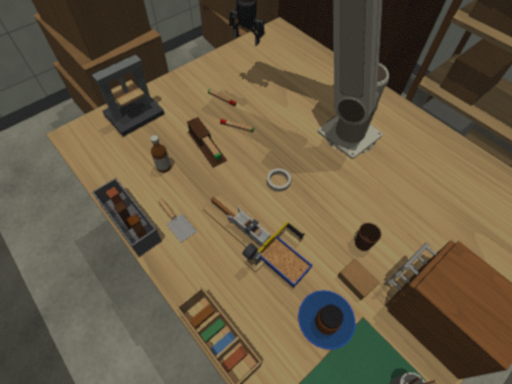

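View pics/top0.png

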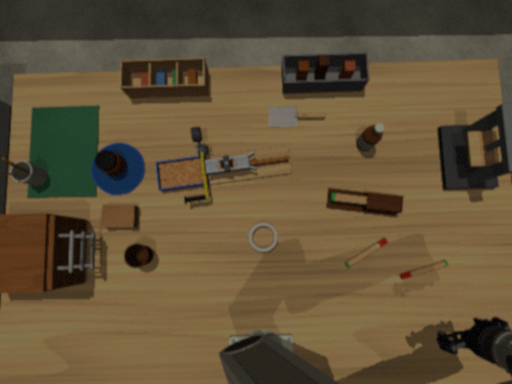

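```bash
cat > h.py <<'E'
import numpy as np,cv2
from workcell import bot
from scipy.spatial.transform import Rotation as R
def load(n): 
    z=np.load(f"pics/{n}.npz"); return z['im'],z['d']
def ray(p,u,v):
    return np.array([(u-p['cx'])/p['fx'],-(v-p['cy'])/p['fy'],-1.0])
def at_z(p,u,v,z,T=None):
    T=p['T'] if T is None else T
    d=T[:3,:3]@ray(p,u,v); o=T[:3,3]; return o+d*(z-o[2])/d[2]
def proj(p,P,T=None):
    T=p['T'] if T is None else T
    c=T[:3,:3].T@(np.asarray(P)-T[:3,3]); return np.array([p['cx']+p['fx']*c[0]/-c[2],p['cy']+p['fy']*c[1]/c[2]])
def wristT(o):
    M=np.eye(4);M[:3,:3]=R.from_quat(o['tool_rot']).as_matrix();M[:3,3]=o['eef_pos'];return M@bot.camera_params("wrist")['tool_from_camera']
def cloud(p,d,T=None):
    T=p['T'] if T is None else T
    v,u=np.mgrid[:d.shape[0],:d.shape[1]]
    c=np.stack([(u-p['cx'])/p['fx']*d,-(v-p['cy'])/p['fy']*d,-d],-1)
    return c@T[:3,:3].T+T[:3,3]
def crop(im,r0,r1,c0,c1,s,name):
    cv2.imwrite(name,cv2.resize(im[r0:r1,c0:c1,::-1],None,fx=s,fy=s,interpolation=cv2.INTER_CUBIC))
E
python3 - <<'E'
from h import *
im,d=load("top0"); crop(im,110,220,150,300,5,"pics/topjig.png"); crop(im,170,290,310,460,5,"pics/toprack.png")
im,d=load("scene0"); crop(im,180,300,190,330,5,"pics/scjig.png")
p=bot.camera_params("top");im,d=load("top0");C=cloud(p,d)
print(C[300,150],C[300,400],C[250,200])
E
```

```text
[ 0.20584934  0.33828091 -0.00484144] [ 1.88109692e-01 -4.23135537e-01  6.41965153e-05] [0.35380593 0.18257116 0.00040396]
```

View pics/topjig.png

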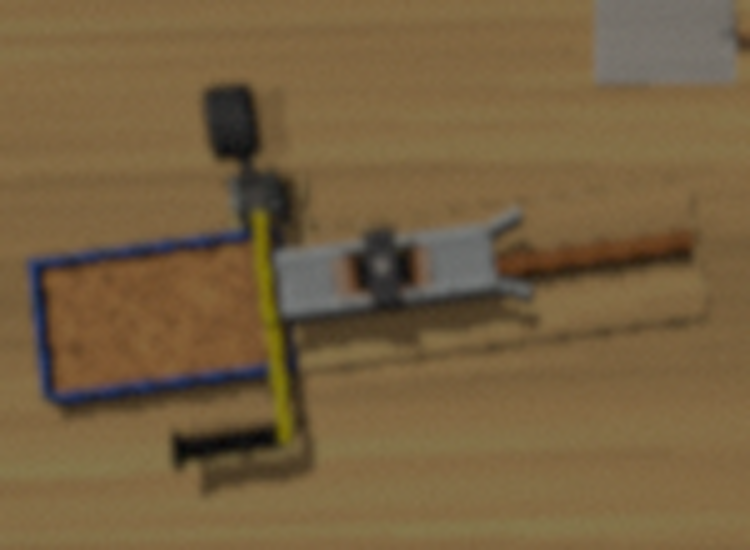

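View pics/toprack.png

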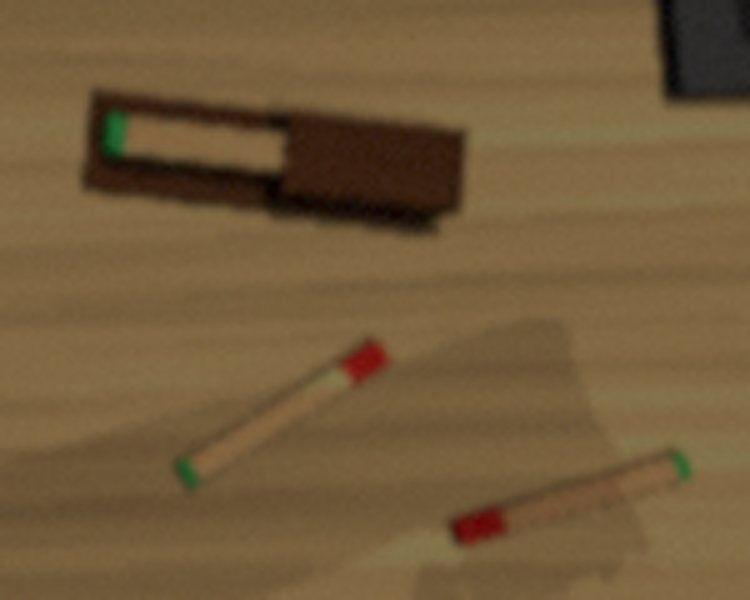

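View pics/scjig.png

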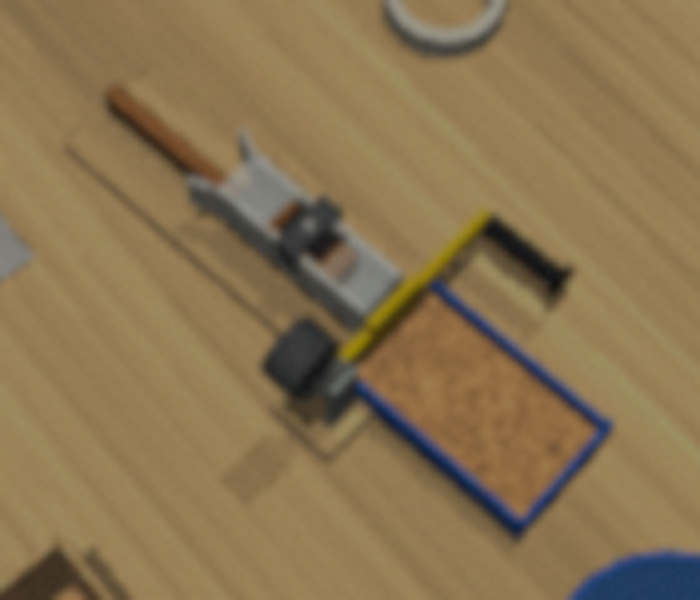

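```bash
cat > fit.py <<'E'
from h import *
from scipy.optimize import least_squares
def tp(u,v,c0,r0,s=5): return (c0+(u+.5)/s-.5, r0+(v+.5)/s-.5)
def fit(obs,x0):
    # obs: (cam params, T, (u,v), local pt)
    def W(q,L):
        c,s=np.cos(q[2]),np.sin(q[2]); return np.array([q[0]+c*L[0]-s*L[1],q[1]+s*L[0]+c*L[1],L[2]])
    f=lambda q:np.concatenate([proj(p,W(q,L),T)-np.array(uv) for p,T,uv,L in obs])
    r=least_squares(f,x0,loss='soft_l1'); return r.x,r.fun.reshape(-1,2)
E
python3 - <<'E'
from fit import *
t=bot.camera_params("top"); s=bot.camera_params("scene")
J=lambda u,v:tp(u,v,150,110); K=lambda u,v:tp(u,v,310,170); S=lambda u,v:tp(u,v,190,180)
obs=[(t,t['T'],J(692,240),(0,-.125,.036)),(t,t['T'],J(33,262),(.044,.284,.04)),(t,t['T'],J(50,402),(-.044,.284,.04)),
(t,t['T'],J(383,270),(0,.066,.079)),(t,t['T'],J(178,447),(-.09,.202,.055)),
(s,s['T'],S(113,92),(0,-.125,.036)),(s,s['T'],S(608,428),(-.044,.284,.04)),(s,s['T'],S(518,530),(.044,.284,.04)),(s,s['T'],S(318,222),(0,.066,.079)),(s,s['T'],S(562,280),(-.09,.202,.055))]
q,e=fit(obs,[.55,0,.1]); print(q,e.round(1))
q1,e=fit(obs[:5],[.55,0,.1]); print(q1)
q1,e=fit(obs[5:],[.55,0,.1]); print(q1)
obs=[(t,t['T'],K(103,133),(0,.1,.037)),(t,t['T'],K(97,92),(.032,.1075,.0)),(t,t['T'],K(87,187),(-.032,.1075,.0)),(t,t['T'],K(288,112),(.025,-.005,.058)),(t,t['T'],K(282,205),(-.025,-.005,.058)),(t,t['T'],K(466,130),(.025,-.105,.058)),(t,t['T'],K(458,212),(-.025,-.105,.058))]
q,e=fit(obs,[.45,-.3,-.1]); print(q,e.round(1))
o=bot.get_obs();print(R.from_quat(o['tool_rot']).as_matrix().round(3))
E
```

```text
[0.61605512 0.02498724 0.10428643] [[ 0.4  0.3]
 [-0.6 -0.9]
 [-1.2 -1. ]
 [-0.3 -0.5]
 [ 0.3  0.7]
 [-0.1 -1.3]
 [ 0.9 -1. ]
 [ 0.9 -1.3]
 [-1.4  0.6]
 [-0.5  0.3]]
[0.61605684 0.02437522 0.11171943]
[0.61617222 0.02581123 0.09544199]
[ 0.48976038 -0.32479413 -0.15238505] [[ 1.3  0.3]
 [-0.9 -0.3]
 [-1.   0.7]
 [ 1.3 -0.3]
 [ 1.  -2.4]
 [-0.7  0.2]
 [-0.5  0.4]]
[[-0.001  0.952  0.306]
 [ 0.002  0.306 -0.952]
 [-1.    -0.    -0.002]]
```

```bash
cat > plan.py <<'E'
import json,sys,os
from h import *
# commanded pose stored in cmd.json
def getcmd():
    c=json.load(open('cmd.json')); return np.array(c['p']),R.from_matrix(c['R'])
def setcmd(p,r): json.dump({'p':list(map(float,p)),'R':r.as_matrix().tolist()},open('cmd.json','w'))
def down(az,tilt=0,axis=None):
    # tool x down, tool z azimuth az, y = z rotated +90 about up
    z=np.array([np.cos(az),np.sin(az),0]);x=np.array([0,0,-1.]);y=np.cross(z,x)
    return R.from_matrix(np.stack([x,y,z],1))
def row(pt,rt,claw):
    p,r=getcmd(); s=r.inv().apply(np.array(pt)-p)/.25; w=(r.inv()*rt).as_rotvec()/.5
    return np.r_[s,w,claw]
def show(rows):
    for r in rows: print(", ".join(f"{v+0:.3f}" for v in r))
def sent(last):  # last row as sent
    p,r=getcmd(); last=np.array(last,float)
    setcmd(p+r.apply(last[:3]*.25), r*R.from_rotvec(last[3:6]*.5))
def J(L,q=None):
    q=q or json.load(open('jig.json')); c,s=np.cos(q[2]),np.sin(q[2]); return np.array([q[0]+c*L[0]-s*L[1],q[1]+s*L[0]+c*L[1],L[2]])
E
echo '[0.616,0.025,0.104]' > jig.json
python3 - <<'E'
from plan import *
o=bot.get_obs()
# initial commanded: nominal
setcmd([.153,-.476,.231],down(-1.26))
print(R.from_quat(o['tool_rot']).as_matrix().round(3)-getcmd()[1].as_matrix().round(3))
print(J((-.09,.172,.055)))
show([row([.509,.187,.2],down(.104),1)])
E
```

```text
[[-0.001  0.     0.   ]
 [ 0.002  0.     0.   ]
 [ 0.     0.    -0.002]]
[0.50863051 0.18672753 0.055     ]
0.124, 2.167, -2.089, -2.728, -0.000, 0.000, 1.000
```

Emit:
apply_moves(targets=[0.04,0.72,-0.7,-0.91,0,0,1,0.04,0.72,-0.7,-0.91,0,0,1,0.04,0.72,-0.7,-0.91,0,0,1,0.04,0.72,-0.7,-0.91,0,0,1,0.04,0.72,-0.7,-0.91,0,0,1,0.04,0.72,-0.7,-0.91,0,0,1,0.04,0.72,-0.7,-0.91,0,0,1])

```text
clock: 0.68
eef_pos: [0.2725, -0.2483, 0.2207]
tool_rot: [0.275, 0.652, -0.273, 0.651]
ft_force: [-0.9, 0.5, 0.4]
grip_width: 0.0853
```

Run:
```python
from plan import *
sent([0.04, 0.72, -0.70, -0.91, 0, 0])
o=bot.get_obs(); print(o['eef_pos'],getcmd()[0],(R.from_quat(o['tool_rot']).inv()*getcmd()[1]).as_rotvec(),o['joint_pos'])
show([row([.509,.187,.2],down(.104),.5)])
```

```text
[ 0.27246931 -0.24832552  0.22069338] [ 0.2708583  -0.25433715  0.221     ] [ 0.00944102 -0.00282146 -0.00269297] [-0.74142164 -0.0130869  -0.3139989   1.27254249  0.00285427  1.62492986]
0.084, 1.910, -0.612, -1.818, 0.000, -0.000, 0.500
```

Emit:
apply_moves(targets=[0.04,0.955,-0.306,-0.91,0,0,0.5,0.04,0.955,-0.306,-0.91,0,0,0.5,0.04,0.955,-0.306,-0.91,0,0,0.5,0.04,0.955,-0.306,-0.91,0,0,0.5,0.04,0.955,-0.306,-0.91,0,0,0.5,0.04,0.955,-0.306,-0.91,0,0,0.5,0.04,0.955,-0.306,-0.91,0,0,0.5])

```text
clock: 1.27
eef_pos: [0.3924, -0.0281, 0.2109]
tool_rot: [0.121, 0.697, -0.119, 0.697]
ft_force: [0.5, -0.6, -1.1]
grip_width: 0.0423
```

Run:
```python
from plan import *
sent([0.04, 0.955, -0.306, -0.91, 0, 0])
o=bot.get_obs(); print(o['eef_pos'],getcmd()[0],(R.from_quat(o['tool_rot']).inv()*getcmd()[1]).as_rotvec(),o['joint_pos'])
show([row([.509,.187,.2],down(.104),.5)])
o=bot.get_obs();im,d=bot.camera("wrist"); cv2.imwrite("pics/w1.png",im[:,:,::-1]); np.savez("pics/w1.npz",im=im,d=d,T=wristT(o))
```

```text
[ 0.39244181 -0.02814564  0.21093457] [ 0.38993361 -0.0337133   0.211     ] [ 0.01002136  0.00053082 -0.00296222] [-0.07368836  0.03969354 -0.28632966  1.2434679   0.00271161  1.83708837]
0.044, 0.993, 0.145, -0.908, 0.000, -0.000, 0.500
```

View pics/w1.png

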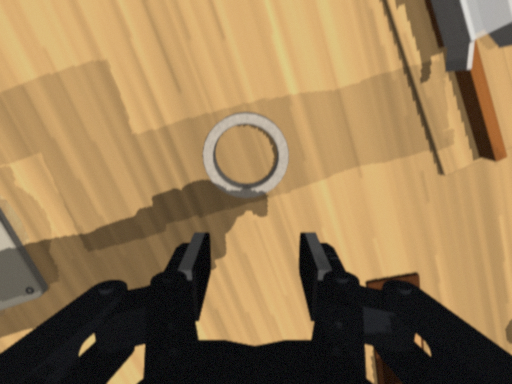

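Emit:
apply_moves(targets=[0.04,0.99,0.14,-0.91,0,0,0.5,0.04,0.99,0.14,-0.91,0,0,0.5,0.04,0.99,0.14,-0.91,0,0,0.5,0.04,0.99,0.14,-0.91,0,0,0.5,0.04,0.99,0.14,-0.91,0,0,0.5,0.04,0.99,0.14,-0.91,0,0,0.5,0.04,0.99,0.14,-0.91,0,0,0.5,0.04,0.99,0.14,-0.91,0,0,0.5,0.04,0.99,0.14,-0.91,0,0,0.5])

```text
clock: 2.07
eef_pos: [0.5072, 0.1851, 0.2006]
tool_rot: [-0.037, 0.707, 0.036, 0.705]
ft_force: [0.5, 0.3, -0.6]
grip_width: 0.0429
```

```bash
cat > look.py <<'E'
from plan import *
def look(name):
    o=bot.get_obs();im,d=bot.camera("wrist"); cv2.imwrite(f"pics/{name}.png",im[:,:,::-1]); np.savez(f"pics/{name}.npz",im=im,d=d,T=wristT(o),e=o['eef_pos'])
    print(o['clock'],o['eef_pos'],getcmd()[0],(R.from_quat(o['tool_rot']).inv()*getcmd()[1]).as_rotvec().round(4),o['joint_pos'].round(2),o['grip_width'],o['ft_force'].round(1))
E
python3 - <<'E'
from look import *
sent([0.04, 0.99, 0.14, -0.91, 0, 0]); look("w2")
E
```

```text
2.0667 [0.50715086 0.18507804 0.2005733 ] [0.50767886 0.18678003 0.201     ] [-0.0012 -0.0022  0.0012] [ 0.35  0.34  0.05  1.29 -0.    1.82] 0.042880795497587595 [ 0.5  0.3 -0.6]
```

View pics/w2.png

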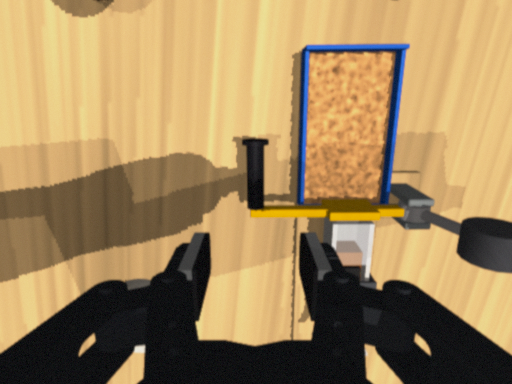

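Run:
```python
from fit import *
z=np.load("pics/w2.npz");T=z['T'];p=bot.camera_params("wrist")
for uv,h in [((256,141),.055),((256,205),.055),((304,46),.04),((408,46),.04),((298,204),.034),((386,204),.034)]: print(uv,at_z(p,*uv,h,T).round(4))
obs=[(p,T,(256,141),(-.09,.202,.055)),(p,T,(256,207),(-.09,.142,.055)),(p,T,(304,45),(-.044,.284,.04)),(p,T,(408,45),(.044,.284,.04))]
print(fit(obs,[.616,.025,.1]))
im=z['im'];d=z['d'];C=cloud(p,d,T)
for uv in [(256,160),(256,180),(256,195),(350,120)]: print(uv,C[uv[1],uv[0]].round(4))
crop(im,20,300,230,512,2.5,"pics/w2c.png")
```

```text
(256, 141) [0.5052 0.2163 0.055 ]
(256, 205) [0.5115 0.1561 0.055 ]
(304, 46) [0.5382 0.3003 0.04  ]
(408, 46) [0.6278 0.3095 0.04  ]
(298, 204) [0.5545 0.1543 0.034 ]
(386, 204) [0.6432 0.1636 0.034 ]
(array([0.61762157, 0.02424719, 0.11958345]), array([[-1.35869801,  2.35667524],
       [-0.34218557, -0.38967212],
       [ 2.25053519,  0.37701852],
       [ 0.16276067, -1.45104077]]))
(256, 160) [0.5068 0.2004 0.0615]
(256, 180) [0.5087 0.1826 0.0631]
(256, 195) [0.5102 0.1685 0.0628]
(350, 120) [0.596  0.2414 0.0181]
```

View pics/w2c.png

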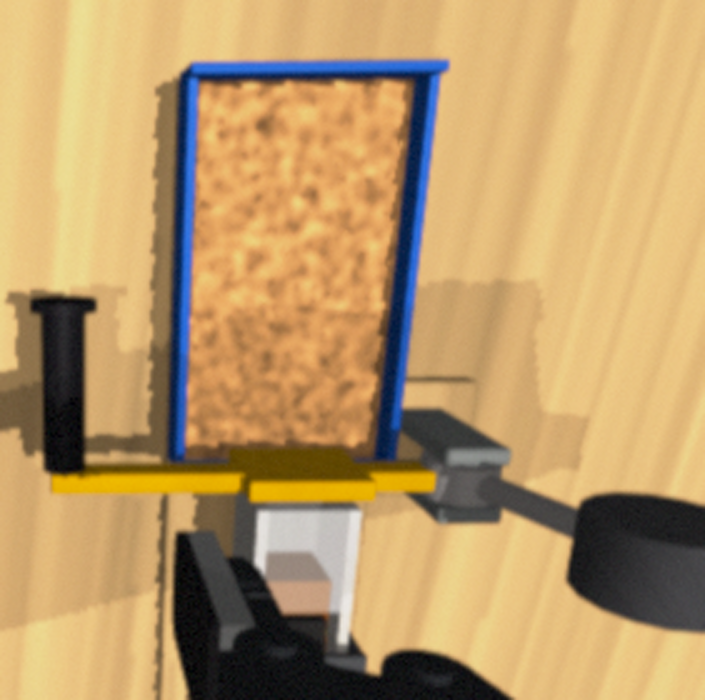

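Run:
```python
from look import *
o=bot.get_obs();print(o['eef_pos'])
show([row([.509,.187,.037],down(.104),.5)])
```

```text
[0.50710026 0.18476245 0.20102609]
0.656, 0.000, 0.005, 0.002, 0.000, -0.000, 0.500
```

Emit:
apply_moves(targets=[0.16,0,0.005,0,0,0,0.5,0.32,0,0.005,0,0,0,0.5,0.48,0,0.005,0,0,0,0.5,0.6,0,0.005,0,0,0,0.5,0.656,0,0.005,0,0,0,0.5,0.656,0,0.005,0,0,0,0.5,0.656,0,0.005,0,0,0,0.1,0.656,0,0.005,0,0,0,0.1,0.656,0,0.005,0,0,0,0.1,0.656,0,0.005,0,0,0,0.1,0.656,0,0.005,0,0,0,0.1])

```text
clock: 3.03
eef_pos: [0.5074, 0.1858, 0.0392]
tool_rot: [-0.037, 0.707, 0.037, 0.705]
ft_force: [-6.0, -3.5, 3.1]
grip_width: 0.0139
```

Run:
```python
from look import *
sent([0.656,0,.005,0,0,0])
look("w3")
```

```text
3.0333 [0.50736707 0.18583329 0.03920898] [0.50892198 0.18691104 0.037     ] [-0.0004 -0.0019  0.0007] [ 0.35  0.48 -0.18  0.91 -0.    1.82] 0.013879553674839827 [-6.  -3.5  3.1]
```

View pics/w3.png

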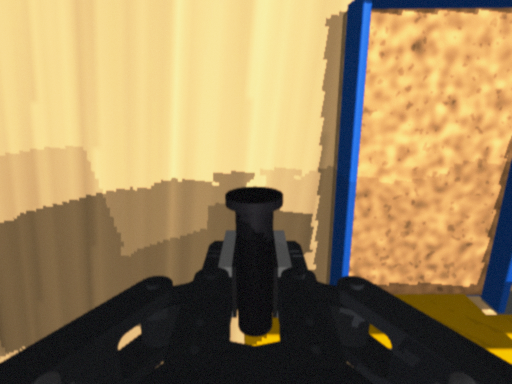

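Emit:
apply_moves(targets=[-0.06,0,0.003,0,0,0,0.1,-0.119,0,0.012,0,0,0,0.1,-0.177,0,0.027,0,0,0,0.1,-0.234,0,0.047,0,0,0,0.1,-0.288,0,0.073,0,0,0,0.1,-0.339,0,0.105,0,0,0,0.1,-0.387,0,0.141,0,0,0,0.1,-0.43,0,0.182,0,0,0,0.1,-0.47,0,0.227,0,0,0,0.1,-0.505,0,0.276,0,0,0,0.1,-0.535,0,0.328,0,0,0,0.1,-0.559,0,0.383,0,0,0,0.1])

```text
clock: 4.08
eef_pos: [0.6019, 0.1966, 0.184]
tool_rot: [-0.037, 0.706, 0.038, 0.706]
ft_force: [-9.1, -3.0, 16.9]
grip_width: 0.0137
```

Run:
```python
from look import *
sent([-0.559,0,.383,0,0,0])
look("w4")
```

```text
4.0833 [0.60192215 0.19656249 0.18400797] [0.60414464 0.19694632 0.17675   ] [ 0.0005  0.0007 -0.0014] [0.32 0.53 0.31 1.35 0.   1.78] 0.013671344188726007 [-9.1 -3.  16.9]
```

View pics/w4.png

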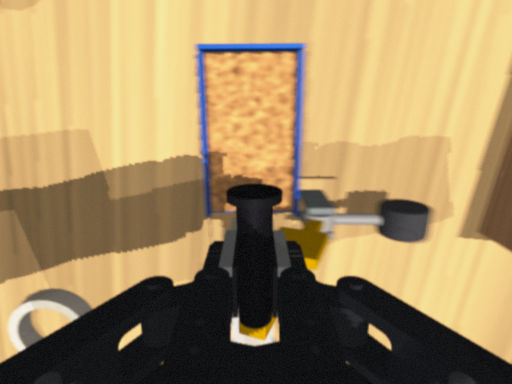

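Emit:
apply_moves(targets=[-0.032,0,0.036,0,0,0,0.1,-0.044,0,0.075,0,0,0,0.1,-0.05,0,0.115,0,0,0,0.1,-0.05,0,0.115,0,0,0,0.1,-0.05,0,0.115,0,0,0,0.9,-0.05,0,0.115,0,0,0,0.9,-0.05,0,0.115,0,0,0,0.9,-0.05,0,0.115,0,0,0,0.9,-0.05,0,0.115,0,0,0,0.9])

```text
clock: 4.88
eef_pos: [0.6324, 0.1998, 0.1897]
tool_rot: [-0.037, 0.706, 0.037, 0.706]
ft_force: [0.1, 0.2, 0.5]
grip_width: 0.0731
```

Run:
```python
from look import *
sent([-0.05,0,.115,0,0,0])
look("w5")
```

```text
4.8833 [0.63240167 0.19978869 0.18973917] [0.6327363  0.19995953 0.18925   ] [-0.0001 -0.      0.    ] [ 0.31  0.59  0.43  1.41 -0.    1.77] 0.07308308937264187 [0.1 0.2 0.5]
```

View pics/w5.png

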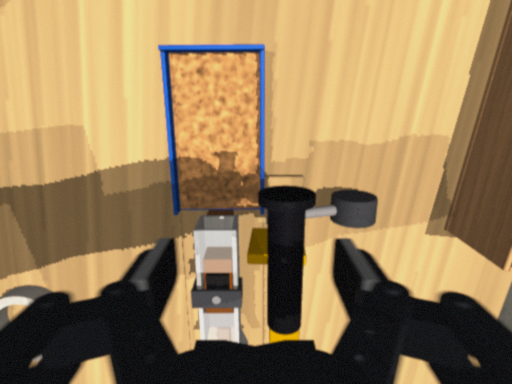

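Emit:
apply_moves(targets=[-0.08,0,0,0,0,0,0.9,-0.2,0,0,0,0,0,0.9,-0.3,0,0,0,0,0,0.9,-0.3,0,0,0,0,0,0.9,-0.3,0,0,0,0,0,0.9])

```text
clock: 5.35
eef_pos: [0.6336, 0.2002, 0.2667]
tool_rot: [-0.037, 0.705, 0.038, 0.708]
ft_force: [-0.1, 0.7, -0.3]
grip_width: 0.0767
```

Run:
```python
from look import *
sent([-0.3,0,0,0,0,0])
look("w6")
im,d=bot.camera("scene"); crop(im,180,300,190,330,5,"pics/sc6.png")
```

```text
5.35 [0.63359132 0.20023162 0.26673904] [0.6327363  0.19995953 0.26425   ] [ 0.      0.0044 -0.0009] [ 0.31  0.58  0.61  1.59 -0.    1.77] 0.07673835190146702 [-0.1  0.7 -0.3]
```

View pics/w6.png

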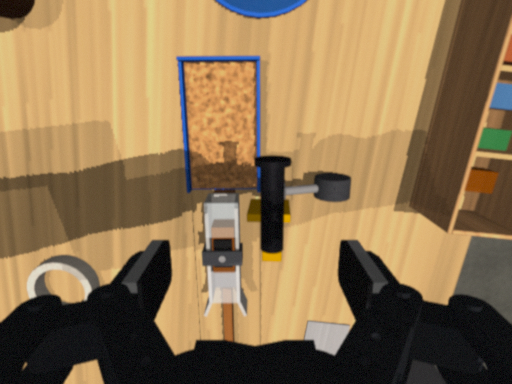

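View pics/sc6.png

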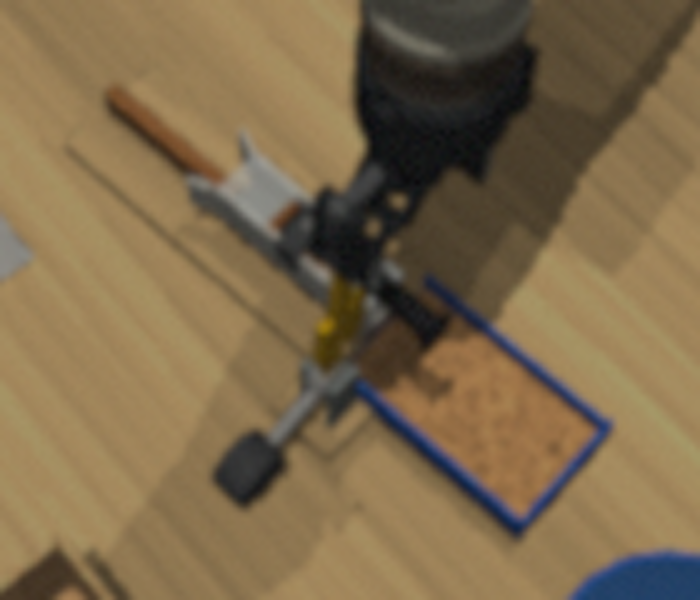

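Run:
```python
from look import *
t=bot.camera_params("top")
print(at_z(t,370,137,.1), at_z(t,362,145,0))
show([row([.494,-.300,.17],down(-.152),.6)])
```

```text
[ 0.67038826 -0.33669567  0.1       ] [ 0.67216787 -0.33806668  0.        ]
0.377, -1.931, -0.761, 0.514, -0.000, -0.000, 0.600
```

Emit:
apply_moves(targets=[0,-0.96,-0.38,0.51,0,0,0.6,0,-0.96,-0.38,0.51,0,0,0.6,0,-0.96,-0.38,0.51,0,0,0.6,0,-0.96,-0.38,0.51,0,0,0.6,0,-0.96,-0.38,0.51,0,0,0.6,0,-0.96,-0.38,0.51,0,0,0.6,0,-0.96,-0.38,0.51,0,0,0.6])

```text
clock: 6.03
eef_pos: [0.5604, -0.0542, 0.2631]
tool_rot: [0.054, 0.706, -0.056, 0.703]
ft_force: [0.3, -0.0, 0.2]
grip_width: 0.0512
```

Run:
```python
from look import *
sent([0,-.96,-.38,.51,0,0])
show([row([.494,-.300,.17],down(-.152),.6)])
```

```text
0.377, -1.036, -0.124, 0.004, 0.000, -0.000, 0.600
```

Emit:
apply_moves(targets=[0.2,-1,-0.125,0,0,0,0.6,0.3,-1,-0.125,0,0,0,0.6,0.38,-1,-0.125,0,0,0,0.6,0.38,-1,-0.125,0,0,0,0.6,0.38,-1,-0.125,0,0,0,0.6,0.38,-1,-0.125,0,0,0,0.6,0.38,-1,-0.125,0,0,0,0.6,0.38,-1,-0.125,0,0,0,0.6,0.38,-1,-0.125,0,0,0,0.6])

```text
clock: 6.78
eef_pos: [0.4935, -0.2913, 0.1673]
tool_rot: [0.055, 0.706, -0.053, 0.704]
ft_force: [-0.1, 1.5, 0.6]
grip_width: 0.0512
```

Run:
```python
from look import *
sent([0.38,-1,-.125,0,0,0]); look("w7")
```

```text
6.7833 [ 0.49347148 -0.29128624  0.16731738] [ 0.4951546  -0.29119819  0.16925   ] [-0.0024 -0.0041 -0.0022] [-0.53  0.42  0.09  1.25  0.    1.19] 0.0511853080890726 [-0.1  1.5  0.6]
```

View pics/w7.png

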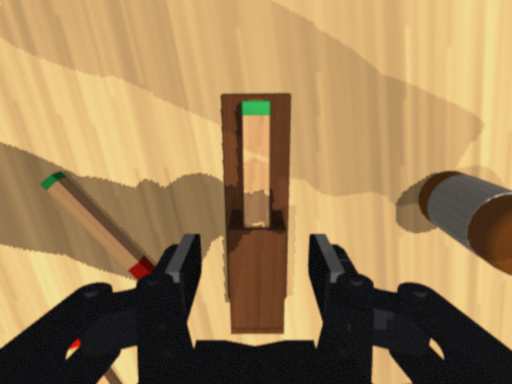

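Run:
```python
from look import *
z=np.load("pics/w7.npz");T=z['T'];p=bot.camera_params("wrist")
for uv,h in [((242,100),.048),((270,100),.048),((243,205),.048),((270,205),.048),((228,230),.058),((287,230),.058)]: print(uv,at_z(p,*uv,h,T).round(4))
C=cloud(p,z['d'],T)
for uv in [(256,120),(256,160),(232,160),(280,160),(257,280)]: print(uv,C[uv[1],uv[0]].round(4))
crop(z['im'],80,260,200,310,4,"pics/w7c.png")
```

```text
(242, 100) [ 0.4939 -0.2231  0.048 ]
(270, 100) [ 0.5156 -0.2264  0.048 ]
(243, 205) [ 0.4806 -0.3091  0.048 ]
(270, 205) [ 0.5035 -0.3126  0.048 ]
(228, 230) [ 0.4653 -0.3259  0.058 ]
(287, 230) [ 0.5147 -0.3334  0.058 ]
(256, 120) [ 0.5024 -0.24    0.048 ]
(256, 160) [ 0.4975 -0.2719  0.0481]
(232, 160) [ 0.4736 -0.2766  0.0063]
(280, 160) [ 0.5189 -0.2831  0.0082]
(257, 280) [ 0.4823 -0.3777  0.0569]
```

View pics/w7c.png

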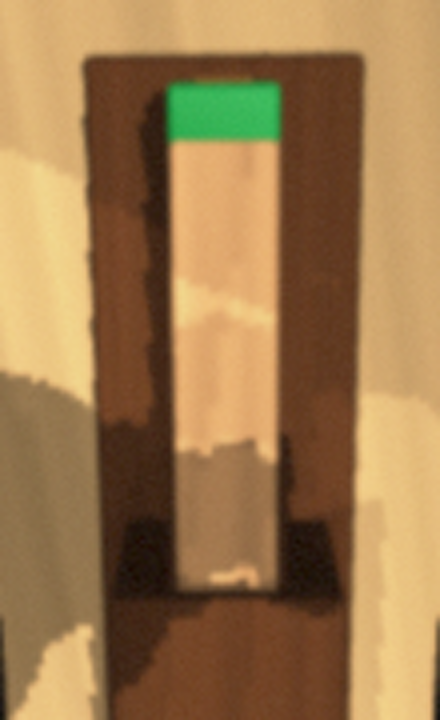

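Run:
```python
from look import *
print(bot.get_obs()['eef_pos'])
show([row([.4937,-.299,.021],down(-.149),.6)])
```

```text
[ 0.49441087 -0.2906252   0.16833427]
0.593, -0.032, -0.001, -0.002, 0.000, -0.000, 0.600
```

Emit:
apply_moves(targets=[0.15,-0.032,0,0,0,0,0.6,0.3,-0.032,0,0,0,0,0.6,0.43,-0.032,0,0,0,0,0.6,0.53,-0.032,0,0,0,0,0.6,0.59,-0.032,0,0,0,0,0.6,0.59,-0.032,0,0,0,0,0.6,0.59,-0.032,0,0,0,0,0.1,0.59,-0.032,0,0,0,0,0.1,0.59,-0.032,0,0,0,0,0.1,0.59,-0.032,0,0,0,0,0.1,0.59,-0.032,0,0,0,0,0.1])

```text
clock: 7.75
eef_pos: [0.4956, -0.2996, 0.0242]
tool_rot: [0.052, 0.704, -0.053, 0.707]
ft_force: [0.5, 1.6, 5.7]
grip_width: 0.0209
```

Run:
```python
from look import *
sent([0.59,-.032,0,0,0,0]); look("w8")
```

```text
7.75 [ 0.49556882 -0.29964771  0.02419675] [ 0.49395909 -0.29910836  0.02175   ] [0.0004 0.0041 0.0009] [-0.54  0.56 -0.09  0.92  0.    1.18] 0.02092069615117319 [0.5 1.6 5.7]
```

View pics/w8.png

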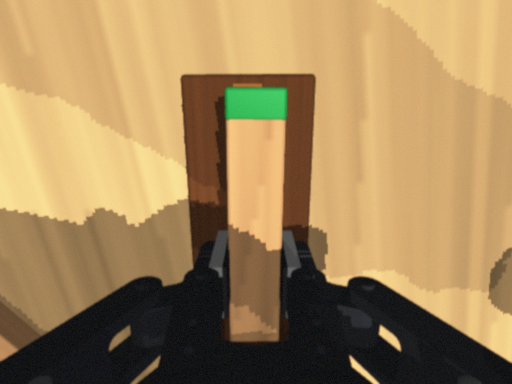

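Emit:
apply_moves(targets=[-0.006,0.05,0,0,0,0,0.1,-0.006,0.12,0,0,0,0,0.1,-0.006,0.19,0,0,0,0,0.1,-0.006,0.26,0,0,0,0,0.1,-0.006,0.33,0,0,0,0,0.1,-0.006,0.39,0,0,0,0,0.1,-0.006,0.43,0,0,0,0,0.1,-0.006,0.43,0,0,0,0,0.1])

```text
clock: 8.47
eef_pos: [0.5104, -0.1904, 0.0242]
tool_rot: [0.053, 0.705, -0.051, 0.705]
ft_force: [-1.2, 3.2, 4.3]
grip_width: 0.0208
```

Run:
```python
from look import *
sent([-0.006,.43,0,0,0,0]); look("w9")
im,d=bot.camera("top"); crop(im,150,250,290,430,5,"pics/t9.png")
```

```text
8.4667 [ 0.51037922 -0.19038132  0.02416919] [ 0.51002369 -0.19281547  0.02325   ] [ 0.0028  0.0005 -0.0016] [-0.36  0.5  -0.19  0.88  0.    1.36] 0.020831021630438484 [-1.2  3.2  4.3]
```

View pics/w9.png

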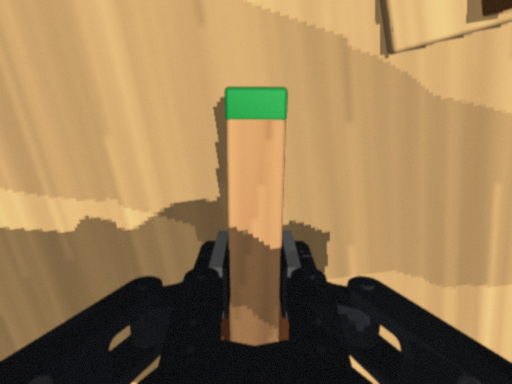

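View pics/t9.png

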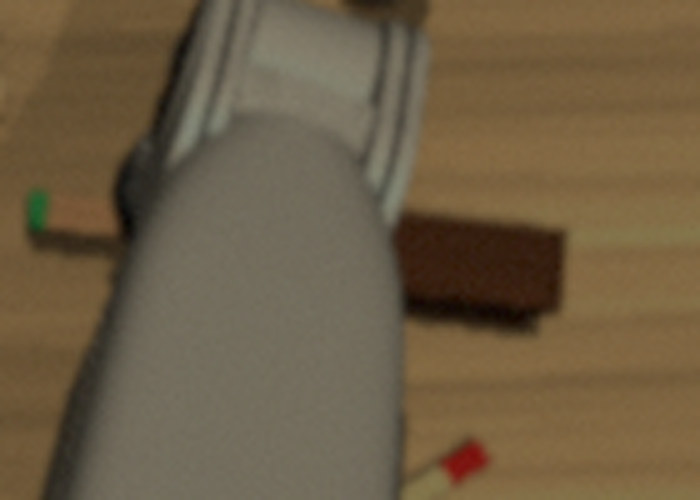

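Emit:
apply_moves(targets=[-0.08,0,0,0,0,0,0.1,-0.2,0,0,0,0,0,0.1,-0.32,0,0,0,0,0,0.1,-0.42,0,0,0,0,0,0.1,-0.42,0,0,0,0,0,0.1])

```text
clock: 8.98
eef_pos: [0.5129, -0.1952, 0.1339]
tool_rot: [0.052, 0.702, -0.055, 0.708]
ft_force: [1.1, 0.3, -1.0]
grip_width: 0.0208
```

Run:
```python
from look import *
sent([-0.42,0,0,0,0,0]); look("w10")
for n,h in [("w8",.048),("w9",.048),("w10",None)]:
    z=np.load(f"pics/{n}.npz");T=z['T'];p=bot.camera_params("wrist");h=h or z['e'][2]+.024
    a=at_z(p,256,88,h,T); print(n,a, a-z['e'], np.linalg.norm((a-z['e'])[:2]))
print(J((0,-.11,.1)))
show([row(J((0,-.115,.13)),down(.104),.1)])
```

```text
8.9833 [ 0.51292822 -0.19521251  0.13386881] [ 0.51002369 -0.19281547  0.12825   ] [-0.0016  0.0093  0.0025] [-0.36  0.39 -0.05  1.12 -0.    1.36] 0.020824619319694856 [ 1.1  0.3 -1. ]
w8 [ 0.50729399 -0.2269717   0.048     ] [0.01172517 0.07267601 0.02380325] 0.07361577082227795
w9 [ 0.52201116 -0.11774971  0.048     ] [0.01163195 0.07263161 0.02383081] 0.07355714168679743
w10 [ 0.52468178 -0.12250745  0.15786881] [0.01175356 0.07270507 0.024     ] 0.0736489832000143
[ 0.62741939 -0.08440566  0.1       ]
-0.007, 0.480, 0.405, -0.508, 0.000, -0.000, 0.100
```

View pics/w10.png

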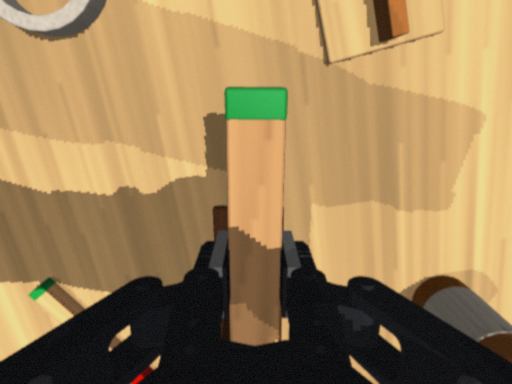

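Emit:
apply_moves(targets=[0,0.48,0.4,-0.5,0,0,0.1,0,0.48,0.4,-0.5,0,0,0.1,0,0.48,0.4,-0.5,0,0,0.1,0,0.48,0.4,-0.5,0,0,0.1,0,0.48,0.4,-0.5,0,0,0.1,0,0.48,0.4,-0.5,0,0,0.1,0,0.48,0.4,-0.5,0,0,0.1])

```text
clock: 9.62
eef_pos: [0.6252, -0.0896, 0.1264]
tool_rot: [-0.035, 0.708, 0.035, 0.705]
ft_force: [0.3, 0.5, -0.9]
grip_width: 0.0207
```

Run:
```python
from look import *
sent([0,.48,.4,-.5,0,0]); look("w11")
```

```text
9.6167 [ 0.62517649 -0.0896374   0.12639329] [ 0.62683338 -0.08910676  0.12825   ] [-0.0004 -0.0043 -0.0004] [-0.14  0.56  0.21  1.22 -0.    1.33] 0.020673802509737976 [ 0.3  0.5 -0.9]
```

View pics/w11.png

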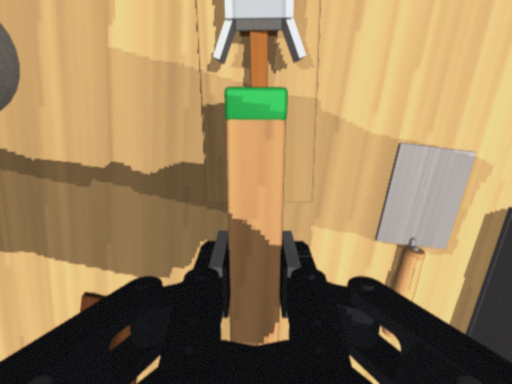

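Run:
```python
from look import *
z=np.load("pics/w11.npz");crop(z['im'],0,100,190,330,5,"pics/w11c.png")
```

```text
(no output)
```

View pics/w11c.png

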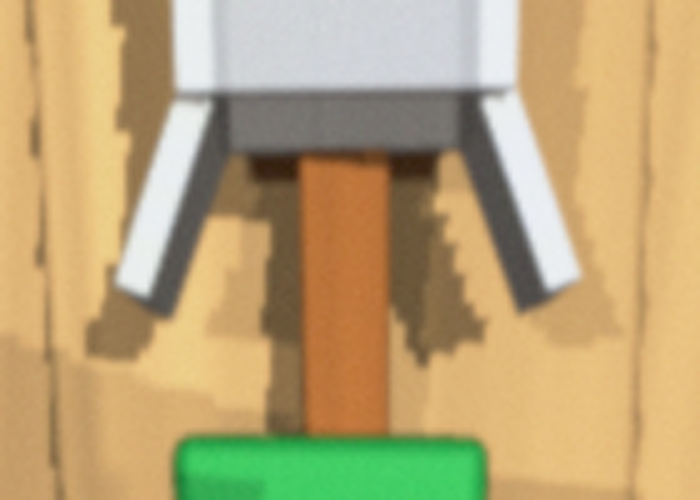

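Run:
```python
from fit import *
from plan import *
z=np.load("pics/w11.npz");T=z['T'];p=bot.camera_params("wrist");e=z['e']
P=lambda u,v:tp(u,v,190,0)
for uv,h in [((302,165),.036),((388,165),.036),((303,430),.036),((388,430),.036),((177,95),.069),((518,92),.069),((177,437),e[2]+.024),((487,437),e[2]+.024)]:
    print(uv,at_z(p,*P(*uv),h,T).round(4))
obs=[(p,T,P(345,160),(0,0,.036)),(p,T,P(345.5,430),(0,-.04,.036)),(p,T,P(177,95),(-.019,0,.069)),(p,T,P(518,92),(.019,0,.069))]
def xonly(): 
    q0=json.load(open('jig.json'))
    for uv,h in [((345,165),.036),((345.5,430),.036),((347.5,93),.069)]:
        a=at_z(p,*P(*uv),h,T); d=a[:2]-np.array(q0[:2]); c,s=np.cos(q0[2]),np.sin(q0[2]); print('jig x,y',(c*d[0]+s*d[1]).round(4),(-s*d[0]+c*d[1]).round(4))
xonly()
r=R.from_quat(bot.get_obs()['tool_rot']); print(r.as_matrix().round(3))
C=cloud(p,z['d'],T); print(C[60,259],C[8,259],C[103,256])
```

```text
(302, 165) [0.6111 0.02   0.036 ]
(388, 165) [0.6224 0.0211 0.036 ]
(303, 430) [ 0.6144 -0.0131  0.036 ]
(388, 430) [ 0.6261 -0.012   0.036 ]
(177, 95) [0.5976 0.0202 0.069 ]
(518, 92) [0.6355 0.0243 0.069 ]
(177, 437) [ 0.6079 -0.0171  0.1504]
(487, 437) [ 0.6295 -0.015   0.1504]
jig x,y 0.0003 -0.0045
jig x,y 0.0003 -0.0378
jig x,y 0.0003 -0.0027
[[-0.003 -0.099  0.995]
 [-0.     0.995  0.099]
 [-1.     0.    -0.003]]
[0.61875015 0.00389827 0.03505604] [0.61598736 0.02765501 0.06777498] [ 0.6192387  -0.02145412  0.15040029]
```

```bash
echo '[0.6164,0.0223,0.105]' > jig.json
python3 - <<'E'
from look import *
o=bot.get_obs();print(o['eef_pos'],getcmd()[0])
show([row(J((0,-.112,.037)),down(.105),.1),row(J((0,-.112,.12)),down(.105),.1)])
E
```

```text
[ 0.6251217  -0.09013112  0.12695638] [ 0.62683338 -0.08910676  0.12825   ]
0.365, -0.000, 0.005, -0.010, 0.000, -0.000, 0.100
0.033, -0.000, 0.005, -0.010, 0.000, -0.000, 0.100
```

Emit:
apply_moves(targets=[0.1,0,0.006,-0.01,0,0,0.1,0.2,0,0.006,-0.01,0,0,0.1,0.29,0,0.006,-0.01,0,0,0.1,0.34,0,0.006,-0.01,0,0,0.1,0.34,0,0.006,-0.01,0,0,0.1,0.34,0,0.006,-0.01,0,0,0.1])

```text
clock: 10.17
eef_pos: [0.6265, -0.0902, 0.0428]
tool_rot: [-0.036, 0.707, 0.037, 0.705]
ft_force: [0.1, -0.5, -0.6]
grip_width: 0.0211
```

Run:
```python
from look import *
sent([.34,0,.006,-.01,0,0]); look("w12")
o=bot.get_obs();q=json.load(open('jig.json'));c,s=np.cos(q[2]),np.sin(q[2]);d=o['eef_pos'][:2]-np.array(q[:2]);print(o['eef_pos'],'jig',c*d[0]+s*d[1],-s*d[0]+c*d[1])
```

```text
10.1667 [ 0.62654149 -0.09022313  0.04284942] [ 0.62832588 -0.08895701  0.04325   ] [-0.0021 -0.0027 -0.0005] [-0.14  0.63  0.11  1.04 -0.    1.32] 0.021097345162223113 [ 0.1 -0.5 -0.6]
[ 0.62792377 -0.09016542  0.04419389] jig -0.00032687683934580665 -0.11305380224565009
```

View pics/w12.png

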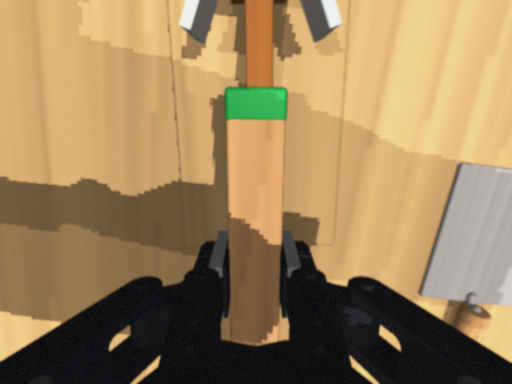

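Emit:
apply_moves(targets=[0.014,0,0,0,0,0,0.1,0.026,0,0,0,0,0,0.1,0.026,0.05,0,0,0,0,0.1,0.026,0.11,0,0,0,0,0.1,0.026,0.17,0,0,0,0,0.1,0.026,0.22,0,0,0,0,0.1,0.026,0.25,0,0,0,0,0.1,0.026,0.25,0,0,0,0,0.1])

```text
clock: 10.88
eef_pos: [0.6214, -0.0239, 0.0372]
tool_rot: [-0.038, 0.706, 0.039, 0.706]
ft_force: [-0.2, -0.9, -0.7]
grip_width: 0.021
```

```bash
cat >> look.py <<'E'
def jp():
    o=bot.get_obs();q=json.load(open('jig.json'));c,s=np.cos(q[2]),np.sin(q[2]);d=o['eef_pos'][:2]-np.array(q[:2]);print(o['eef_pos'],'jig',c*d[0]+s*d[1],-s*d[0]+c*d[1])
E
python3 - <<'E'
from look import *
sent([.026,.25,0,0,0,0]); look("w13");jp()
E
```

```text
10.8833 [ 0.62143766 -0.02388143  0.03721534] [ 0.62177543 -0.02680122  0.03675   ] [ 0.0038 -0.0001 -0.0005] [-0.04  0.62  0.06  1.01  0.    1.42] 0.021014897945879657 [-0.2 -0.9 -0.7]
[ 0.62163759 -0.02516049  0.03720449] jig 0.00023454131585236813 -0.04774804395001265
```

View pics/w13.png

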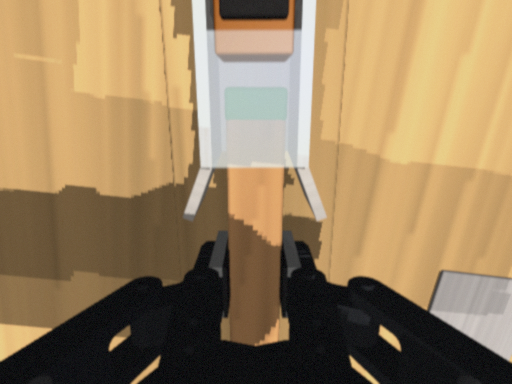

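Emit:
apply_moves(targets=[0.007,0,0,0,0,0,0.1,0.012,0,0,0,0,0,0.1,0.012,0,0,0,0,0,0.1,0.012,0,0,0,0,0,0.5,0.012,0,0,0,0,0,0.5,0.012,0,0,0,0,0,0.5,0.012,0,0,0,0,0,0.5,0.012,0,0,0,0,0,0.5])

```text
clock: 11.6
eef_pos: [0.6216, -0.0271, 0.034]
tool_rot: [-0.037, 0.706, 0.037, 0.706]
ft_force: [0.0, 0.1, 0.2]
grip_width: 0.043
```

Run:
```python
from look import *
sent([.012,0,0,0,0,0]); look("w14");jp()
```

```text
11.6 [ 0.62164967 -0.02711346  0.03396113] [ 0.62177543 -0.02680122  0.03375   ] [-0.0004 -0.0002  0.0001] [-0.04  0.62  0.06  1.01 -0.    1.42] 0.042954930485801325 [0.  0.1 0.2]
[ 0.62164939 -0.02702036  0.03396288] jig 5.1351748676321286e-05 -0.04959890966431496
```

View pics/w14.png

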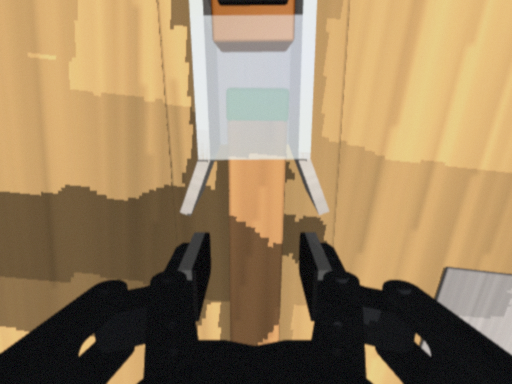

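Emit:
apply_moves(targets=[-0.08,0,0,0,0,0,0.5,-0.18,0,0,0,0,0,0.5,-0.2,-0.12,0,0,0,0,0.5,-0.2,-0.26,0,0,0,0,0.5,-0.2,-0.38,0,0,0,0,0.5,-0.2,-0.432,0,0,0,0,0.5,-0.2,-0.432,0,0,0,0,0.5,-0.2,-0.432,0,0,0,0,0.5])

```text
clock: 12.32
eef_pos: [0.6327, -0.1346, 0.0837]
tool_rot: [-0.036, 0.706, 0.037, 0.706]
ft_force: [-1.1, -0.6, -0.4]
grip_width: 0.0428
```

Run:
```python
from look import *
sent([-.2,-.432,0,0,0,0]); look("w15");jp()
im,d=bot.camera("scene"); crop(im,150,270,150,290,5,"pics/sc15.png")
```

```text
12.3167 [ 0.63269357 -0.13464577  0.08372099] [ 0.63309461 -0.13420642  0.08375   ] [-0.0015 -0.0005 -0.0009] [-0.21  0.62  0.2   1.15  0.    1.26] 0.042783683841695494 [-1.1 -0.6 -0.4]
[ 0.63264384 -0.13365109  0.08367699] jig -0.0001904093539582749 -0.15679466906820788
```

View pics/w15.png

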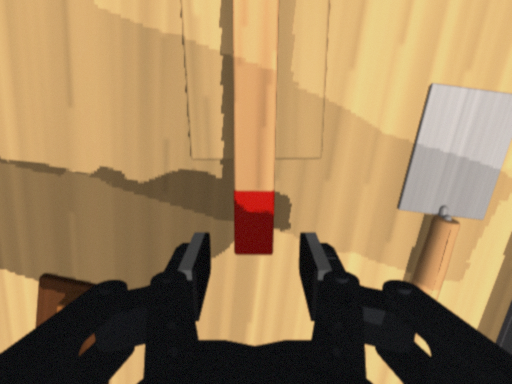

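View pics/sc15.png

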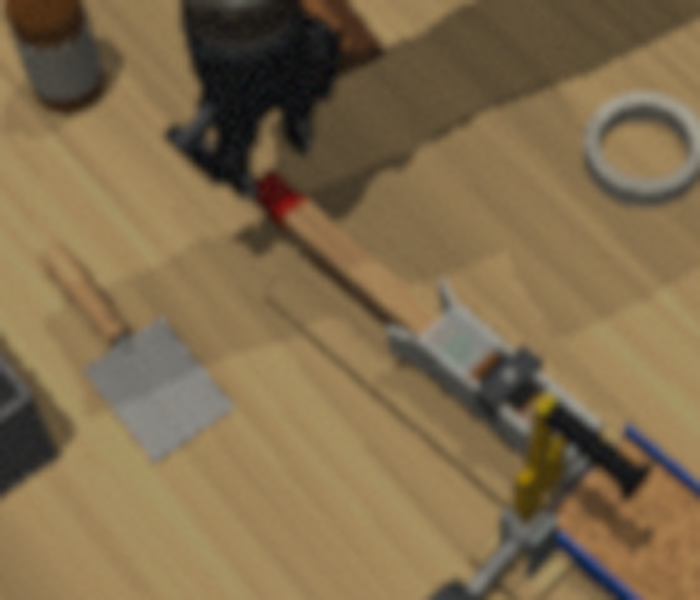

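Run:
```python
from look import *
z=np.load("pics/w15.npz");T=z['T'];p=bot.camera_params("wrist")
q=json.load(open('jig.json'));c,s=np.cos(q[2]),np.sin(q[2])
for uv in [(235,191),(275,191),(235,254),(273,254),(236,60),(277,60)]:
    a=at_z(p,*uv,.058,T);d=a[:2]-np.array(q[:2]);print(uv,'jig',(c*d[0]+s*d[1]).round(4),(-s*d[0]+c*d[1]).round(4))
C=cloud(p,z['d'],T);print(C[220,255],C[240,255],C[250,255],C[256,255])
```

```text
(235, 191) jig -0.0106 -0.1369
(275, 191) jig 0.0112 -0.1369
(235, 254) jig -0.0114 -0.1749
(273, 254) jig 0.0106 -0.1749
(236, 60) jig -0.0089 -0.0703
(277, 60) jig 0.0111 -0.0704
[ 0.63277671 -0.13079847  0.05766684] [ 0.63401397 -0.14271307  0.05825848] [ 0.63468296 -0.14914811  0.05789777] [ 6.38351246e-01 -1.83842518e-01 -1.99908629e-04]
```

Emit:
apply_moves(targets=[0.08,0,0,0,0,0,0.5,0.16,0,0,0,0,0,0.5,0.198,0,0,0,0,0,0.5,0.198,0,0,0,0,0,0.5,0.198,0,0,0,0,0,0.1,0.198,0,0,0,0,0,0.1,0.198,0,0,0,0,0,0.1,0.198,0,0,0,0,0,0.1,0.198,0,0,0,0,0,0.1])

```text
clock: 13.17
eef_pos: [0.6337, -0.1344, 0.0355]
tool_rot: [-0.037, 0.706, 0.037, 0.707]
ft_force: [-0.5, -0.2, 2.4]
grip_width: 0.0208
```

Run:
```python
from look import *
sent([.198,0,0,0,0,0]); look("w16");jp()
```

```text
13.1667 [ 0.6336898  -0.1343859   0.03552442] [ 0.63309461 -0.13420642  0.03425   ] [-0.0001  0.0017  0.0005] [-0.21  0.66  0.14  1.05  0.    1.26] 0.02078706991464681 [-0.5 -0.2  2.4]
[ 0.63369172 -0.13436718  0.03554432] jig 0.0007766442052719556 -0.15761664408276765
```

View pics/w16.png

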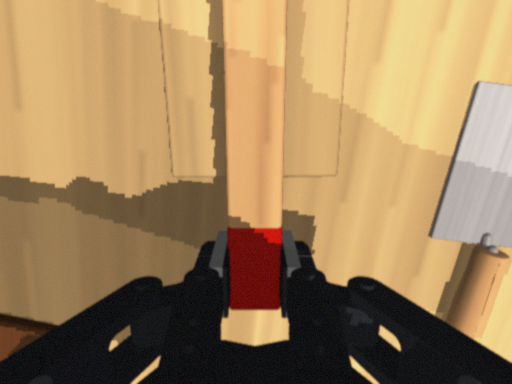

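Emit:
apply_moves(targets=[-0.004,0.04,0,0,0,0,0.1,-0.004,0.08,0,0,0,0,0.1,-0.004,0.12,0,0,0,0,0.1,-0.004,0.16,0,0,0,0,0.1,-0.004,0.2,0,0,0,0,0.1,-0.004,0.24,0,0,0,0,0.1,-0.004,0.28,0,0,0,0,0.1,-0.004,0.28,0,0,0,0,0.1])

```text
clock: 13.88
eef_pos: [0.6251, -0.062, 0.0356]
tool_rot: [-0.037, 0.706, 0.039, 0.706]
ft_force: [0.1, -0.1, -0.6]
grip_width: 0.0208
```

Run:
```python
from look import *
sent([-.004,.28,0,0,0,0]); look("w17");jp()
```

```text
13.8833 [ 0.62510442 -0.0619733   0.03556372] [ 0.62575811 -0.06459194  0.03525   ] [ 0.0025 -0.0005 -0.0016] [-0.1   0.63  0.08  1.02  0.    1.36] 0.02079713043183018 [ 0.1 -0.1 -0.6]
[ 0.62521363 -0.06259775  0.03554949] jig -0.00013280131951920113 -0.08535391421731471
```

View pics/w17.png

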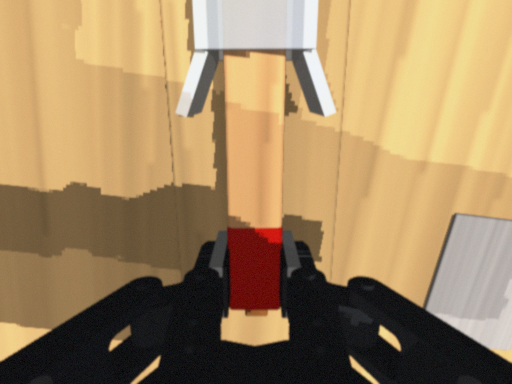

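Emit:
apply_moves(targets=[0,0.04,0,0,0,0,0.1,0,0.08,0,0,0,0,0.1,0,0.12,0,0,0,0,0.1,0,0.15,0,0,0,0,0.1,0,0.15,0,0,0,0,0.1,0,0.15,0,0,0,0,0.1])

```text
clock: 14.43
eef_pos: [0.6216, -0.0262, 0.0355]
tool_rot: [-0.037, 0.706, 0.038, 0.706]
ft_force: [0.4, 0.4, 0.8]
grip_width: 0.021
```

Run:
```python
from look import *
sent([0,.15,0,0,0,0]); look("w18");jp()
im,d=bot.camera("scene"); crop(im,180,300,190,330,5,"pics/sc18.png")
im,d=bot.camera("top"); crop(im,110,220,150,300,5,"pics/t18.png")
```

```text
14.4333 [ 0.6215948  -0.0261785   0.03553843] [ 0.62182784 -0.02729847  0.03525   ] [ 0.0016 -0.0002 -0.0006] [-0.04  0.62  0.06  1.01  0.    1.42] 0.02099036441231221 [0.4 0.4 0.8]
[ 0.62168432 -0.02668371  0.03554559] jig 0.00012137144172028394 -0.04926776776689763
```

View pics/w18.png

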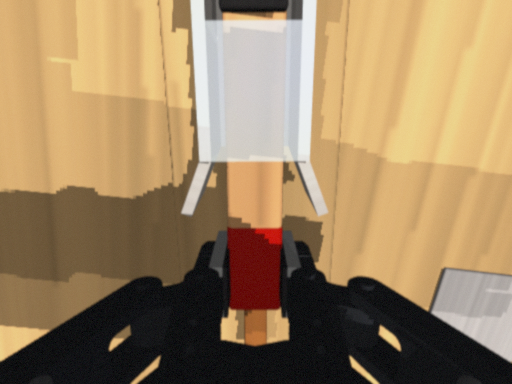

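View pics/sc18.png

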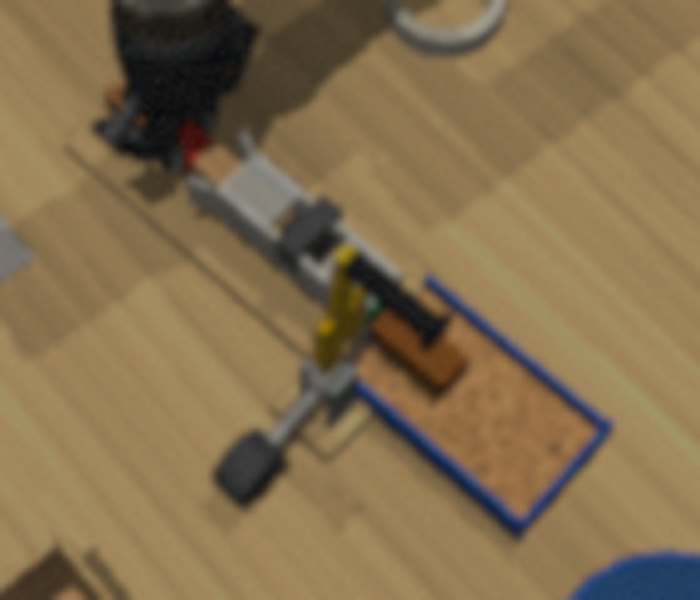

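View pics/t18.png

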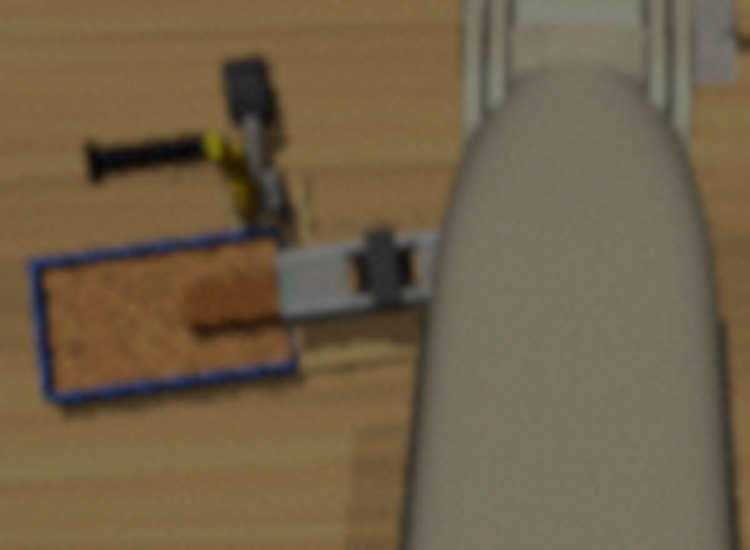

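Run:
```python
from look import *
q=json.load(open('jig.json'));c,s=np.cos(q[2]),np.sin(q[2])
for cam in ["scene","top"]:
    p=bot.camera_params(cam);im,d=bot.camera(cam);C=cloud(p,d);D=C[...,:2]-np.array(q[:2]);jx=c*D[...,0]+s*D[...,1];jy=-s*D[...,0]+c*D[...,1]
    for y in np.arange(.1,.29,.01):
        m=(abs(jx)<.008)&(abs(jy-y)<.005)&(d>0); 
        print(cam,round(y,3),m.sum(),np.round(np.median(C[m][:,2]),4) if m.any() else None, np.round(C[m][:,2].max(),4) if m.any() else None)
```

```text
scene 0.1 0 None None
scene 0.11 0 None None
scene 0.12 1 0.0659 0.0659
scene 0.13 7 0.0437 0.058
scene 0.14 7 0.0439 0.0464
scene 0.15 7 0.0467 0.0496
scene 0.16 8 0.0455 0.0473
scene 0.17 5 0.045 0.0481
scene 0.18 14 0.0456 0.0476
scene 0.19 14 0.0446 0.0468
scene 0.2 23 0.0203 0.0458
scene 0.21 16 0.0186 0.0224
scene 0.22 13 0.0181 0.0199
scene 0.23 16 0.0178 0.0203
scene 0.24 15 0.0175 0.0226
scene 0.25 14 0.0185 0.023
scene 0.26 16 0.0195 0.0235
scene 0.27 17 0.0189 0.0245
scene 0.28 8 0.0185 0.0198
top 0.1 16 0.0686 0.0724
top 0.11 19 0.0692 0.0712
top 0.12 17 0.0678 0.0711
top 0.13 13 0.0686 0.0721
top 0.14 14 0.0466 0.0498
top 0.15 18 0.0469 0.0518
top 0.16 17 0.0468 0.0485
top 0.17 16 0.0475 0.0504
top 0.18 15 0.0465 0.051
top 0.19 17 0.0471 0.0508
top 0.2 10 0.0203 0.0476
top 0.21 16 0.0198 0.0245
top 0.22 16 0.0188 0.0224
top 0.23 15 0.021 0.0234
top 0.24 18 0.0199 0.0247
top 0.25 15 0.0186 0.0227
top 0.26 16 0.0191 0.0238
top 0.27 16 0.0199 0.0242
top 0.28 21 0.0223 0.0372
```

The blank lies flat: its top is at 0.047 m, level from y ≈ 0.137 to 0.197. I'll release the rod and retreat.

Emit:
apply_moves(targets=[0.004,0,0,0,0,0,0.1,0.004,0,0,0,0,0,0.5,0.004,0,0,0,0,0,0.5,0.004,0,0,0,0,0,0.5,0.004,0,0,0,0,0,0.5,-0.1,0,0,0,0,0,0.5,-0.25,0,0,0,0,0,0.5,-0.4,0,-0.1,0,0,0,0.5,-0.5,-0.1,-0.2,0,0,0,0.5,-0.5,-0.2,-0.3,0,0,0,0.5,-0.5,-0.2,-0.4,0,0,0,0.5,-0.5,-0.2,-0.4,0,0,0,0.5])

```text
clock: 15.68
eef_pos: [0.5227, -0.089, 0.1609]
tool_rot: [-0.036, 0.708, 0.036, 0.705]
ft_force: [-0.8, 0.1, -1.1]
grip_width: 0.0426
```

Run:
```python
from look import *
sent([-.5,-.2,-.4,0,0,0]); look("w19");jp()
im,d=bot.camera("scene"); cv2.imwrite("pics/sc19.png",im[:,:,::-1])
q=json.load(open('jig.json'));c,s=np.cos(q[2]),np.sin(q[2])
p=bot.camera_params("top");im,d=bot.camera("top"); crop(im,110,220,150,300,5,"pics/t19.png")
C=cloud(p,d);D=C[...,:2]-np.array(q[:2]);jx=c*D[...,0]+s*D[...,1];jy=-s*D[...,0]+c*D[...,1]
for y in [-.06,-.05,-.04,.15,.18]:
    m=(abs(jx)<.008)&(abs(jy-y)<.005)&(d>0); print(y,m.sum(),np.round(np.median(C[m][:,2]),4) if m.any() else None)
```

```text
15.6833 [ 0.5226783  -0.08898614  0.16087487] [ 0.52761894 -0.08750381  0.16025   ] [-0.0035 -0.0038 -0.0005] [-0.17  0.34 -0.04  1.19 -0.    1.3 ] 0.04263326040995481 [-0.8  0.1 -1.1]
[ 0.52515396 -0.0883553   0.16086355] jig -0.10234097165119693 -0.1004826300643929
-0.06 20 0.0587
-0.05 20 0.0578
-0.04 18 0.0577
0.15 18 0.0474
0.18 17 0.0462
```

View pics/sc19.png

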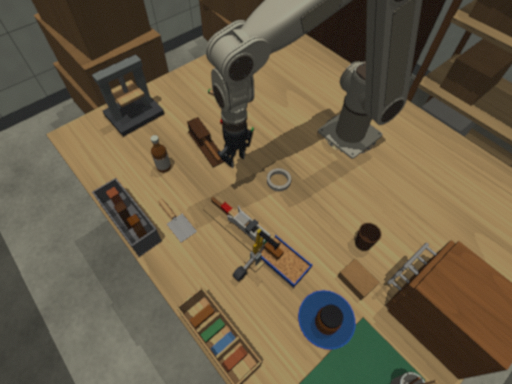

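View pics/w19.png

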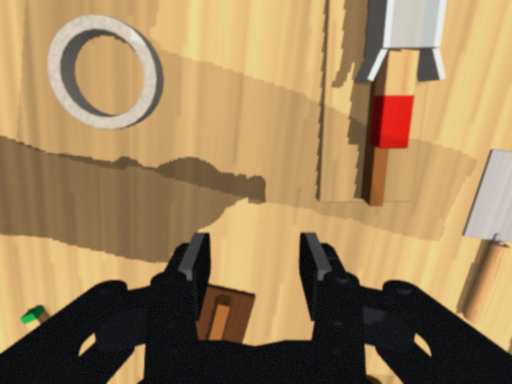

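View pics/t19.png

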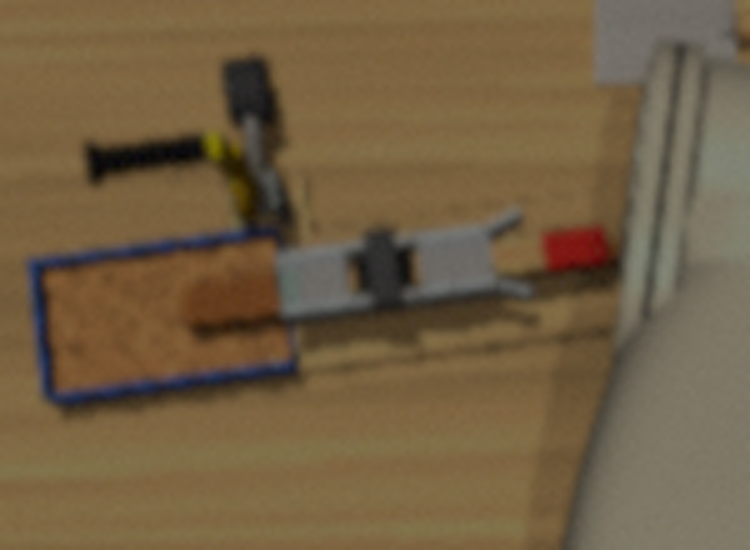

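Emit:
apply_moves(targets=[0,0,0,0,0,0,0.5,0,0,0,0,0,0,0.5,0,0,0,0,0,0,0.5])

```text
clock: 16.08
eef_pos: [0.5283, -0.0871, 0.1601]
tool_rot: [-0.037, 0.706, 0.037, 0.706]
ft_force: [-0.8, 0.1, -1.2]
grip_width: 0.0428
```

Run:
```python
from workcell import bot
print(bot.get_obs()['ft_force']); print(bot.job_done())
```

```text
[-0.79291659  0.06218604 -1.15328626]
the job is handed in; nothing more can be done
None
```

I lifted the gate until it rested open against its stop. I then drew the rod from the rack, laid it on the rail with its tip about 24 mm inside the mouth, and let go. I gripped it again by the red tail and pushed until the tip was about 132 mm past the mouth. The job was handed in at about 16 s; no verdict was reported.

**Last checks:**
- **Gate:** still standing open in both the scene and top pictures.
- **Blank:** flat in the tray. Its top is level at about 0.047 m (centre about 0.0335 m), and it spans about y = 137 to 197 mm.
- **Rod:** level on the rail and in the tube, with its top at 0.058 m (centre about 0.047 m) and lying centred in the tube.
- **Other things on the table:** the pictures show nothing shifted; I checked this by eye only.
- **Arm:** standing clear of everything. The force sensor read about 1.4 N in free air, so I take it as drift rather than contact.

**Did not agree:** the first jig estimate put the mouth about 3 mm off along y. I corrected it from the wrist camera before inserting the rod. No check failed.

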